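# Tip the chocolates from the spouted jug into the mug

## Task

Someone is about to make hot chocolate: pick up the small white spouted jug, keep it level while you turn it so that its spout points at the handled mug, then tip it so that both chocolate balls roll out over the spout into the mug. Leave the mug standing where it is, and set the empty jug back upright on the worktop and let go.

Things in the scene. Friction and masses are not known exactly. Their poses are not given: they have to be found in the camera images.
- jug_center (a point): White boat-shaped jug, 0.25 kg, open top. Point: mid-body, 30 mm above its underside; grip here across y from above. x: to the spout, z up. Sides near flat for x -12 to 10 mm, 52 mm apart outside; rim 55 mm above underside. Spout: open ramp rising at 31 deg to the lip at x 88, 16 mm above the point. Back x -36, loop handle to -64. Balls roll out past 35 deg of tilt; 55 deg empties it.
- mug_mouth (a point): Centre of the mouth of a plain beige mug with a side handle, 95 mm high, 92 mm across, 0.27 kg, standing loose. The point is on its axis at rim height; clear opening about 75 mm. z up; the handle points to the point's -y and reaches 78 mm from the axis. A handle-less grey-white cup (70 mm across) nearby is not the target.
- choc_a_center (a point): Centre of one chocolate ball, 20 mm diameter, 10 g; starts on the inner floor of the jug. Its axes mean nothing.
- choc_b_center (a point): Centre of the other, equal chocolate ball, 20 mm diameter, 10 g; starts on the inner floor of the jug. Its axes mean nothing.
There are look-alikes about, which are no part of the job. What is shaped like the part that bears mug_mouth but green or red is not meant.

How it is judged:
By the outcome, as a careful person would: the job done as asked, in the order asked, and still so for the second after the job is handed in, with the robot touching nothing.
It also fails if it takes over 45 s, if anything falls off the work surface, if the arm or the gripper's body presses on something with over 40 N, if the wrist force passes 120 N, or if a joint passes its speed limit or range.

## Robot

A 6-joint arm with a two-finger parallel gripper is mounted at the origin on a cart in front of the work surface, level with it; the furniture and walls round the work are solid. World frame = base frame: x ahead of the robot, y to its left, z up, the work surface at z = 0. Lengths are in mm, angles in rad, forces in N, time in s.
With the tool pointing down it reaches from about 300 to 775 mm from the base axis. Payload 14.6 kg.
Tool frame: the origin (TCP) lies at the very end of the fingers, on their centre line; the grasp point (between the pads) lies 19 mm behind it; z points along the fingers, y is the line along which they close (so a half turn about z gives the same grasp; the last joint's range is limited). The gripper opens to 94 mm and grips with 3 to 60 N. Pads are 16 mm wide; open, the fingers measure 119 mm over their backs; the gripper's body (75 mm by 177 mm) begins 78 mm behind the grasp point.
Start: joints at [1.245, 0.3, 1.521, -0, 1.321, -0.067], TCP at [140.754, 531.674, 166.546] pointing down, gripper open.
Joint ranges: [-3.03, 3.03], [-0.79, 2.21], [0.23, 2.52], [-1.04, 4.18], [0, 3.07], [-2.55, 2.55]. Speed limits (rad/s): [2.22, 2.22, 2.57, 3.14, 3.14, 3.14].

## Interface

Orientations are given as [roll, pitch, yaw] about the fixed x, y, z axes, in that order (R = Rz(yaw) Ry(pitch) Rx(roll)).
In Python, from cell import manip, camera, get_calibration gives the robot as it stands. The module is installed in compiled form; this text tells all that it offers.
- The arm moves only by the tool jog_arm, never from a script. Its argument "plan" is one flat list of numbers, 6 for each row, row after row: the shift along the world's x, y, z in m, then the turn, a rotation vector about the world's x, y, z in degrees. A call has 1 to 20 rows; each row is the pose to reach, as a shift and turn from the pose commanded when the call began; what a row does not reach only later rows make up. A row lasts 1/10 s, in which the tool goes at most 50 mm and 8.59 degrees, less where a joint would pass 70% of its speed; a pose out of reach is approached as far as the arm can. A call with a gripper value outside its range is refused whole. "claw" is the finger opening in m, from 0 to 0.094, set as the call begins (left out, the last holds). The fingers move at their own pace and stop on an object; "force" is the grip in N (left out, the last holds). Time passes only in rows, so rows that repeat a pose let the fingers close. It gives the time, the measured TCP pose, the force, the opening and the grip force at its end, in the units of the state.
- manip.read_state(): the state, without advancing time (a new reading comes with each control period).
- camera(name): name is "side" or "top" or "wrist"; returns (picture, depth): 480x640x3 uint8, red, green, blue; 480x640 float32, mm along the optical axis (not along the pixel's ray), 0 where there is no reading.
- get_calibration(name): a dict with "fx", "fy", "cx", "cy" (pixels), "origin" and "attitude" of the camera in the world. Camera axes: x right, y down, z forward; pixel columns grow to the right and rows downward; lengths in mm; the calibration is good to about 2 mm. A picture is of the moment at which its call begins: read the wrist's pose just before it. get_calibration takes no time and is no camera call; for the wrist camera it gives the pose at the moment of the call.
- manip.sign_off(): hands the job in; it is judged then, once.
The state is a dict: "clock": time; "joints": joint angles; "qd": joint speeds; "effort": joint torques, N m; "eef_pos": TCP position; "eef_rot": TCP orientation; "wrist_force": force on the tool from outside, world axes, zero at the start; "moment": the same for the moment, N m; "finger_gap": finger opening in mm; "finger_force": force on a finger pad.
Only numpy, scipy, OpenCV 4.12 (cv2) and the standard library are available. Lean on these libraries where they do the work, as an engineer would, in place of code of your own. Each camera call takes 0.05 s, during which the arm holds its last target. There are 200 camera calls.

## Working session

There is one attempt and no reset: what is moved stays moved. The work goes in short steps, Python scripts to look and compute and a tool call to move; the robot and the scene stay as the last step left them, time stands still between calls to the robot, and variables do not carry over. Pictures are saved under pics/ and viewed, at most 10 in all, crops included, and the job is handed in when it is done.

Besides the shell and the picture viewer there is one more tool, called after "Emit:" as name(argument=value, ...) on one line, values as JSON. jog_arm: Moves the arm, as the interface text tells. Its arguments: {"type":"object","properties":{"plan":{"type":"array"},"claw":{"type":"number"},"force":{"type":"number"}},"required":["plan"]}

```bash
mkdir -p pics; cat > h.py <<'E'
import numpy as np, cv2
from cell import manip, camera, get_calibration
from scipy.spatial.transform import Rotation as R
def att(c):
    a=np.array(c["attitude"],float)
    return a if a.shape==(3,3) else (R.from_euler('xyz',a).as_matrix() if a.size==3 else R.from_quat(a).as_matrix())
def pt(c,u,v,d):
    return np.array(c["origin"])+att(c)@np.array([(u-c["cx"])/c["fx"]*d,(v-c["cy"])/c["fy"]*d,d])
def cloud(c,D):
    v,u=np.mgrid[:480,:640]
    P=np.stack([(u-c["cx"])/c["fx"]*D,(v-c["cy"])/c["fy"]*D,D],-1)
    return P@att(c).T+np.array(c["origin"])
def plane(c,u,v,z):
    d=att(c)@np.array([(u-c["cx"])/c["fx"],(v-c["cy"])/c["fy"],1]);o=np.array(c["origin"])
    return o+d*(z-o[2])/d[2]
E
python3 - <<'E'
from h import *
print(manip.read_state())
for n in("side","top"):
    c=get_calibration(n);print(n,c)
    p,d=camera(n);np.savez(f"{n}0.npz",p=p,d=d);cv2.imwrite(f"pics/{n}0.png",p[...,::-1])
E
```

```text
{'clock': 0.0, 'joints': array([ 1.24540555e+00,  3.00448884e-01,  1.52157259e+00,  3.49820326e-05,
        1.32071112e+00, -6.65933934e-02]), 'qd': array([-0.00082705,  0.00016962, -0.00125673,  0.00079803,  0.00015649,
        0.00012683]), 'effort': array([-7.92906267e-04, -5.31806481e+01, -3.52734804e+01,  7.08226603e-02,
        2.43505149e-02, -1.13238042e-05]), 'eef_pos': array([140.64617871, 531.39662822, 166.00213685]), 'eef_rot': array([-3.14045749e+00, -1.09665351e-04,  2.88278653e+00]), 'wrist_force': array([ 0.53839847,  0.13697246, -0.39215544]), 'moment': array([ 0.00790752,  0.02892496, -0.03495672]), 'finger_force': 0.0, 'finger_gap': 93.49109134031575}
side {'fx': 447.46971717751086, 'fy': 447.46971717751086, 'cx': 324.6082194287889, 'cy': 233.5264863079579, 'origin': array([ 428.53184098, -922.269727  ,  562.35644294]), 'attitude': array([-2.02142666, -0.02094447, -0.13618937])}
top {'fx': 441.3392326909312, 'fy': 441.3392326909312, 'cx': 312.4929944125634, 'cy': 242.81035036209698, 'origin': array([438.65627516,  16.18609845, 922.38499736]), 'attitude': array([-2.99666651e+00,  2.41630493e-03, -1.57904598e+00])}
```

View pics/top0.png

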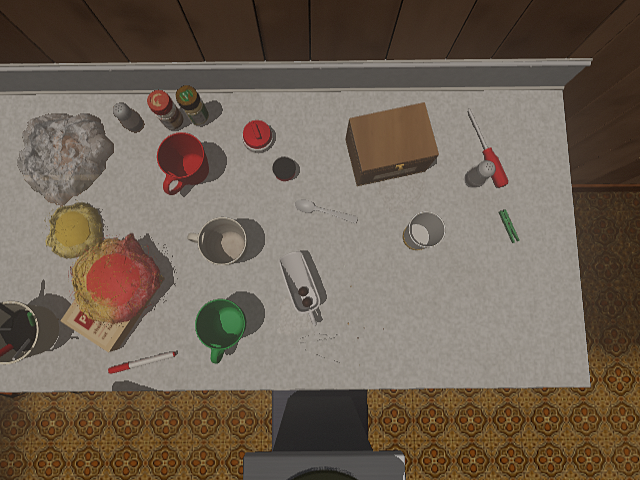

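View pics/side0.png

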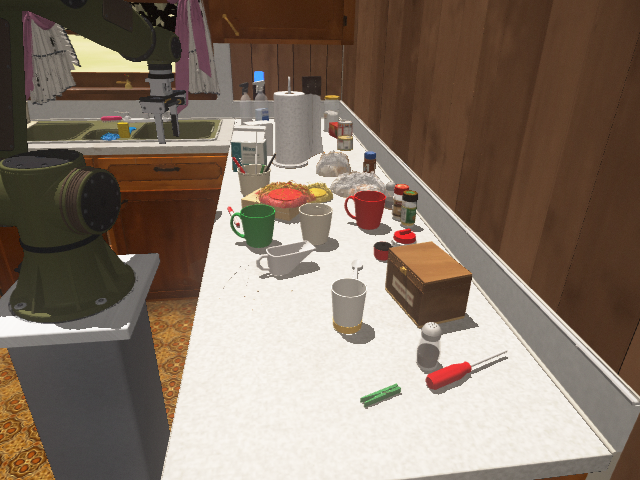

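The top view shows the jug at about (300,283), with its handle at (317,315), its spout at (288,255), and the balls at (303,292) and (307,302). Mug candidates:
- Beige mug with handle at (222,240).
- Green mug at (220,325).
- Red mug at (182,158).
- Handle-less grey-white cup at (425,230).

The beige one with the handle at (193,237) fits the description. I'll confirm it in a crop and measure it.

```bash
python3 - <<'E'
from h import *
z=np.load("top0.npz");p,d=z["p"],z["d"];c=get_calibration("top")
P=cloud(c,d)
def info(name,P,m):
    Q=P[m];print(name,m.sum(),Q.min(0).round(),Q.max(0).round(),np.percentile(Q[:,2],[50,98]).round(1))
v,u=np.mgrid[:480,:640]
for n,(a,b,e,f) in dict(mug=(190,252,212,270),jug=(275,328,245,325)).items():
    m=(u>a)&(u<b)&(v>e)&(v<f)&(d>0)&(P[...,2]>8)
    info(n,P,m)
    if n=="mug":
        r=m&(P[...,2]>P[m][:,2].max()-8); Q=P[r]
        pts=np.argwhere(r)[:,::-1].astype(np.float32)
        print("rim extents",Q.min(0),Q.max(0)); Q2=Q[Q[:,1]<Q[:,1].min()+93]
        print(cv2.minEnclosingCircle(Q2[:,:2].astype(np.float32)))
    else:
        Q=P[m];
        for lo in(10,30,40,45,50):
            k=Q[Q[:,2]>lo]; print(lo,len(k),k[:,:2].min(0),k[:,:2].max(0))
        cv2.imwrite("jm.png",m*255)
        rect=cv2.minAreaRect(Q[:,:2].astype(np.float32));print(rect)
        blk=m&(p.max(2)<75); print("balls",[ (s,P[(l==i)].mean(0)) for n_,l,st,ce in [cv2.connectedComponentsWithStats(blk.astype(np.uint8))] for i in range(1,n_) for s in [st[i,4]] if s>5])
# side
zs=np.load("side0.npz");ps,ds=zs["p"],zs["d"];cs=get_calibration("side");S=cloud(cs,ds)
for n,(a,b,e,f) in dict(mug=(296,334,200,247),jug=(255,322,235,280)).items():
    m=(u>a)&(u<b)&(v>e)&(v<f)&(ds>0)&(S[...,2]>8); info("side "+n,S,m)
A=cv2.resize(p[190:340,170:370],(800,600),interpolation=cv2.INTER_CUBIC);B=cv2.resize(ps[190:290,220:420],(800,400),interpolation=cv2.INTER_CUBIC)
cv2.imwrite("pics/crop.png",cv2.resize(np.vstack([A,B]),(480,600))[...,::-1])
E
```

```text
mug 1700 [520. 143.   8.] [611. 261.  98.] [49.8 95.8]
rim extents [520.42297206 143.07731488  89.84403896] [611.41698039 235.22083937  97.78340149]
((566.7395629882812, 189.60557556152344), 46.77083969116211)
jug 1383 [406.   5.   8.] [550.  84.  60.] [34.7 57. ]
10 1341 [406.11376111   5.40118071] [549.88057687  83.90559856]
30 798 [406.11376111   5.40118071] [549.88057687  83.90559856]
40 571 [406.11376111   5.40118071] [549.88057687  83.90559856]
45 450 [408.11627261   5.40118071] [549.88057687  83.90559856]
50 333 [410.2054842    5.40118071] [549.71593334  83.90559856]
((476.6178894042969, 39.971187591552734), (150.49749755859375, 53.65727615356445), 20.033042907714844)
balls [(np.int32(66), array([467.98707886,  58.4748229 ,  36.97796427])), (np.int32(69), array([471.25840082,  37.68446035,  20.69630218])), (np.int32(71), array([450.03625462,  30.14166555,  20.51570609])), (np.int32(9), array([439.54955103,  18.68577312,  30.46493074]))]
side mug 1280 [506.  66.   8.] [611. 462.  96.] [63.9 94.2]
side jug 1412 [403.   2.   8.] [578. 185.  58.] [36.2 54.5][ WARN:0@0.630] global loadsave.cpp:1063 imwrite_ Unsupported depth image for selected encoder is fallbacked to CV_8U.
```

View pics/crop.png

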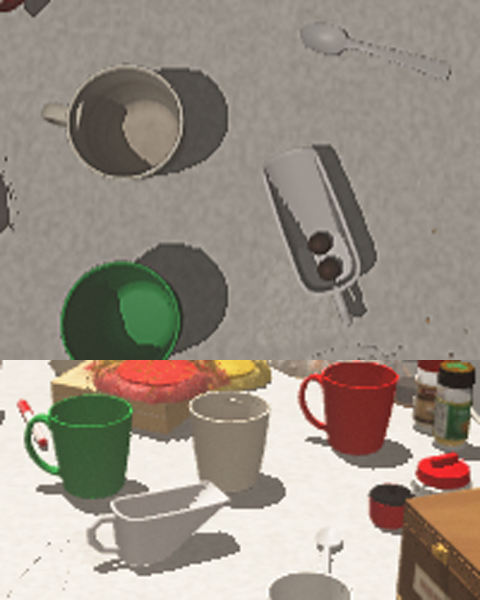

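The crop shows the beige mug with its handle on the left (+y), so that is the target. The jug's spout points to +x and slightly +y, at a yaw of about 20°. Next I move above the jug.

Emit:
jog_arm(plan=[0.1,-0.15,0.06,0,0,-60,0.324,-0.495,0.06,0,0,-145,0.324,-0.495,0.06,0,0,-145,0.324,-0.495,0.06,0,0,-145,0.324,-0.495,0.06,0,0,-145,0.324,-0.495,0.06,0,0,-145,0.324,-0.495,0.06,0,0,-145,0.324,-0.495,0.06,0,0,-145,0.324,-0.495,0.06,0,0,-145,0.324,-0.495,0.06,0,0,-145,0.324,-0.495,0.06,0,0,-145,0.324,-0.495,0.06,0,0,-145,0.324,-0.495,0.06,0,0,-145,0.324,-0.495,0.06,0,0,-145,0.324,-0.495,0.06,0,0,-145,0.324,-0.495,0.06,0,0,-145,0.324,-0.495,0.06,0,0,-145,0.324,-0.495,0.06,0,0,-145], claw=0.09)

```text
clock: 1.9
eef_pos: [464.6, 36.6, 226.3]
eef_rot: [-3.141, 0.001, 0.35]
wrist_force: [0.1, -0.5, 0.6]
finger_gap: 90.3
finger_force: 0.0
```

```bash
python3 - <<'E'
from h import *
s=manip.read_state();print(s["clock"],s["joints"],s["eef_pos"],s["eef_rot"])
c=get_calibration("wrist");p,d=camera("wrist");print(c)
cv2.imwrite("pics/w1.png",p[...,::-1]);np.savez("w1.npz",p=p,d=d,o=c["origin"],a=c["attitude"])
P=cloud(c,d);m=(d>0)&(P[...,2]>10)&(P[...,2]<70)&(abs(P[...,0]-470)<110)&(abs(P[...,1]-40)<75)
Q=P[m];print(cv2.minAreaRect(Q[:,:2].astype(np.float32)),len(Q))
R2=m&(P[...,2]>48);Q=P[R2];print(cv2.minAreaRect(Q[:,:2].astype(np.float32)),np.percentile(Q[:,2],[50,95]))
# frame 20deg: width of the flat sides
a=np.radians(20);e=np.array([np.cos(a),np.sin(a)]);n=np.array([-e[1],e[0]])
Q=P[m];X=(Q[:,:2]-[465,36])@e;Y=(Q[:,:2]-[465,36])@n
for x in range(-60,95,12):
    k=abs(X-x)<4
    if k.sum():print(x,k.sum(),Y[k].min().round(1),Y[k].max().round(1),Q[k][:,2].max().round(1))
fl=(d>0)&(abs(P[...,2])<8);print("table",np.median(P[fl][:,2]))
E
```

```text
1.9 [ 1.11770877e-04  6.77775566e-02  1.65590950e+00 -5.60649613e-05
  1.41843593e+00  1.22095978e+00] [464.6119809   36.63477729 226.31581396] [-3.14146294e+00  5.17204706e-04  3.49956873e-01]
{'fx': 425.5806455415238, 'fy': 425.5806455415238, 'cx': 320.3785706941447, 'cy': 233.07196576941985, 'origin': array([536.21617527,  62.40731851, 444.19083613]), 'attitude': array([ 2.87889279e+00,  1.13763027e-03, -1.22054267e+00])}
((476.086181640625, 40.619903564453125), (151.58143615722656, 53.703311920166016), 19.750171661376953) 6298
((477.46435546875, 41.27916717529297), (144.91189575195312, 53.704463958740234), 20.06614875793457) [53.3479769  56.51881978]
-60 40 -2.9 4.1 50.6
-48 62 -2.8 4.0 55.5
-36 152 -17.0 17.2 58.3
-24 364 -24.4 26.6 57.0
-12 295 -26.2 27.5 56.6
0 196 -26.0 27.3 55.2
12 302 -25.8 27.2 55.2
24 354 -25.6 27.0 54.8
36 468 -25.3 26.8 55.6
48 474 -25.1 26.7 55.2
60 513 -24.9 26.4 55.4
72 502 -23.8 25.4 55.9
84 348 -22.7 23.4 54.7
table -0.09112956245334658
```

View pics/w1.png

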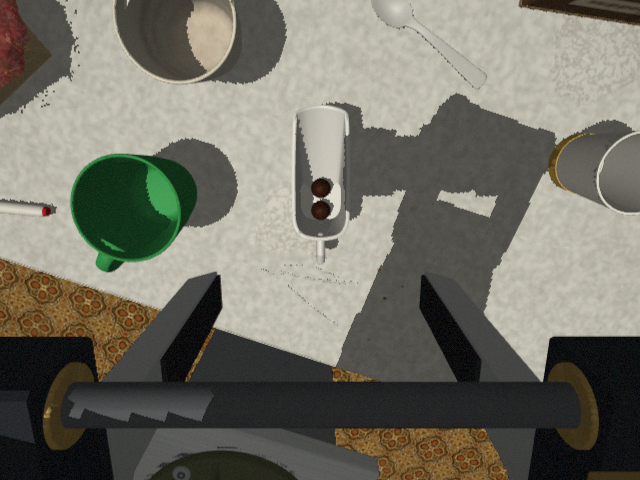

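The wrist view agrees with the top view: jug centre (465, 36.6), yaw 20°, rim at about 55 mm, and the balls at (320,187) and (320,210). The TCP is already centred over it, so I descend and grip.

Emit:
jog_arm(plan=[0,0,-0.05,0,0,0,0,0,-0.1,0,0,0,0,0,-0.14,0,0,0,0,0,-0.17,0,0,0,0,0,-0.195,0,0,0,0,0,-0.208,0,0,0,0,0,-0.215,0,0,0,0,0,-0.215,0,0,0,0,0,-0.215,0,0,0])

```text
clock: 2.85
eef_pos: [465.2, 36.7, 12.2]
eef_rot: [3.141, -0.001, 0.353]
wrist_force: [0.5, -0.7, -0.2]
finger_gap: 90.0
finger_force: 0.0
```

Emit:
jog_arm(plan=[0,0,0,0,0,0,0,0,0,0,0,0,0,0,0,0,0,0,0,0,0,0,0,0,0,0,0,0,0,0,0,0,0,0,0,0,0,0,0,0,0,0,0,0,0,0,0,0], claw=0.04, force=30)

```text
clock: 3.65
eef_pos: [464.8, 36.7, 11.6]
eef_rot: [-3.142, -0.0, 0.352]
wrist_force: [-0.6, 0.8, 2.5]
finger_gap: 52.8
finger_force: 30.0
```

Emit:
jog_arm(plan=[0,0,0.005,0,0,0,0,0,0.015,0,0,0,0,0,0.03,0,0,0,0,0,0.045,0,0,0,0,0,0.06,0,0,0,0,0,0.075,0,0,0,0,0,0.09,0,0,0,0,0,0.105,0,0,0,0,0,0.12,0,0,0,0,0,0.135,0,0,0,0,0,0.145,0,0,0,0,0,0.15,0,0,0,0,0,0.15,0,0,0])

```text
clock: 4.95
eef_pos: [464.9, 36.7, 162.0]
eef_rot: [3.141, -0.001, 0.352]
wrist_force: [0.2, 0.4, -3.4]
finger_gap: 52.7
finger_force: 30.0
```

Emit:
jog_arm(plan=[0,0,0,0,0,2,0,0,0,0,0,6,0.002,0.001,0,0,0,10,0.007,0.005,0,0,0,14,0.012,0.008,0,0,0,18,0.018,0.012,0,0,0,22,0.024,0.016,0,0,0,26,0.03,0.02,0,0,0,30,0.036,0.024,0,0,0,34,0.042,0.028,0,0,0,38,0.048,0.032,0,0,0,42,0.054,0.036,0,0,0,46,0.06,0.04,0,0,0,49,0.065,0.044,0,0,0,52,0.07,0.047,0,0,0,54,0.073,0.049,0,0,0,55,0.074,0.05,0,0,0,55,0.074,0.05,0,0,0,55,0.074,0.05,0,0,0,55])

```text
clock: 6.85
eef_pos: [538.6, 86.6, 161.4]
eef_rot: [-3.141, 0.0, 1.311]
wrist_force: [-0.3, 0.9, -3.2]
finger_gap: 52.8
finger_force: 30.0
```

```bash
python3 - <<'E'
from h import *
s=manip.read_state();print(s["clock"],s["joints"],s["eef_pos"],s["eef_rot"],s["finger_gap"])
c=get_calibration("top");p,d=camera("top")
ps,_=camera("side")
A=cv2.resize(p[170:350,170:370],(540,486));B=cv2.resize(ps[130:290,200:420],(540,393))
cv2.imwrite("pics/s2.png",cv2.resize(np.vstack([A,B]),(369,600))[...,::-1])
E
```

```text
6.85 [ 9.22716768e-02  2.94195169e-01  1.54051896e+00 -3.28902948e-05
  1.30713906e+00  3.51710358e-01] [538.57387144  86.58312304 161.41880472] [-3.14135900e+00  1.19565489e-04  1.31136623e+00] 52.754746229466065
```

View pics/s2.png

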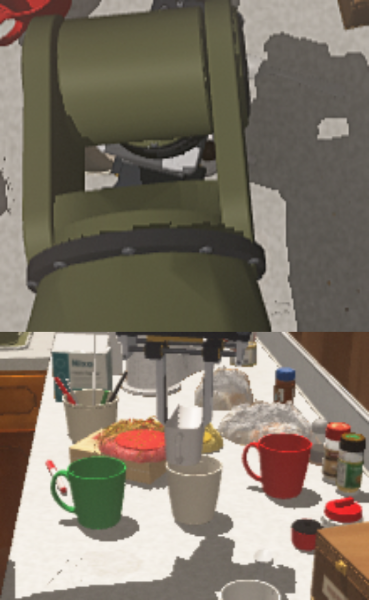

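The jug is level at about (180,430) in the picture, spout over the beige mug at (195,490). Now I work out the tilt, with the lip held over the mouth.

```bash
python3 - <<'E'
import numpy as np
ps=np.radians(75);e=np.array([np.cos(ps),np.sin(ps),0]);z=np.array([0,0,1.]);n=np.cross(z,e)
T0=np.array([538.6,86.6,161.4]);L=np.array([561.6,172.1,0])
for t in [0,2,6,10,14,18,22,26,30,32,34,36,38,40,42,45,48,52,56,60]:
    a=np.radians(t);zL=max(107,196-89*t/32)
    C=L+z*zL-e*(88*np.cos(a)+16*np.sin(a))+z*(88*np.sin(a)-16*np.cos(a))
    T=C-19*(e*np.sin(a)+z*np.cos(a))
    print(t,((T-T0)/1000).round(3),(n*t).round(1))
E
```

```text
0 [ 0.  0. -0.] [-0.  0.  0.]
2 [-0.    -0.001 -0.003] [-1.9  0.5  0. ]
6 [-0.001 -0.003 -0.008] [-5.8  1.6  0. ]
10 [-0.001 -0.004 -0.012] [-9.7  2.6  0. ]
14 [-0.001 -0.005 -0.017] [-13.5   3.6   0. ]
18 [-0.001 -0.006 -0.022] [-17.4   4.7   0. ]
22 [-0.002 -0.006 -0.026] [-21.3   5.7   0. ]
26 [-0.001 -0.006 -0.031] [-25.1   6.7   0. ]
30 [-0.001 -0.005 -0.035] [-29.    7.8   0. ]
32 [-0.001 -0.005 -0.037] [-30.9   8.3   0. ]
34 [-0.001 -0.004 -0.034] [-32.8   8.8   0. ]
36 [-0.001 -0.003 -0.031] [-34.8   9.3   0. ]
38 [-0.001 -0.002 -0.028] [-36.7   9.8   0. ]
40 [-0.    -0.001 -0.025] [-38.6  10.4   0. ]
42 [ 0.    -0.    -0.022] [-40.6  10.9   0. ]
45 [ 0.     0.001 -0.017] [-43.5  11.6   0. ]
48 [ 0.001  0.003 -0.012] [-46.4  12.4   0. ]
52 [ 0.002  0.007 -0.007] [-50.2  13.5   0. ]
56 [ 0.003  0.01  -0.001] [-54.1  14.5   0. ]
60 [0.004 0.014 0.004] [-58.   15.5   0. ]
```

Emit:
jog_arm(plan=[0,-0.001,-0.003,-1.9,0.5,0,-0.001,-0.003,-0.008,-5.8,1.6,0,-0.001,-0.004,-0.012,-9.7,2.6,0,-0.001,-0.005,-0.017,-13.5,3.6,0,-0.001,-0.006,-0.022,-17.4,4.7,0,-0.001,-0.006,-0.024,-19.3,5.2,0,-0.002,-0.006,-0.026,-21.3,5.7,0,-0.001,-0.006,-0.029,-23.2,6.2,0,-0.001,-0.006,-0.031,-25.1,6.7,0,-0.001,-0.006,-0.033,-27,7.2,0,-0.001,-0.005,-0.035,-29,7.8,0,-0.001,-0.005,-0.037,-30.9,8.3,0,-0.001,-0.005,-0.037,-30.9,8.3,0,-0.001,-0.005,-0.037,-30.9,8.3,0])

```text
clock: 8.35
eef_pos: [537.8, 81.8, 124.4]
eef_rot: [-3.139, 0.558, 1.313]
wrist_force: [0.2, -0.4, -3.4]
finger_gap: 53.3
finger_force: 30.0
```

```bash
python3 - <<'E'
from h import *
s=manip.read_state();print(s["joints"],s["eef_pos"],s["eef_rot"],s["finger_gap"])
q=R.from_euler('xyz',s["eef_rot"]).as_matrix();g=s["eef_pos"]-19*q[:,2]
print("tool z",q[:,2],"tilt",np.degrees(np.arccos(-q[2,2])))
# jug frame: x=tool x, z=-tool z
print("lip",g+88*q[:,0]-16*q[:,2])
w,_=camera("wrist");ps,_=camera("side")
A=cv2.resize(w,(480,360));B=cv2.resize(ps[140:270,220:420],(480,312))
cv2.imwrite("pics/s3.png",cv2.resize(np.vstack([A,B]),(428,600))[...,::-1])
E
```

```text
[ 0.3340805   0.55191418  1.37792607 -0.45367769  1.55151507  0.6805431 ] [537.7555847   81.81796564 124.35161508] [-3.13893042  0.55832     1.31310968] 53.2684916583095
tool z [-0.13758067 -0.51159016 -0.8481433 ] tilt 31.989704557675534
lip [561.59168785 171.89614439 107.41756955]
```

View pics/s3.png

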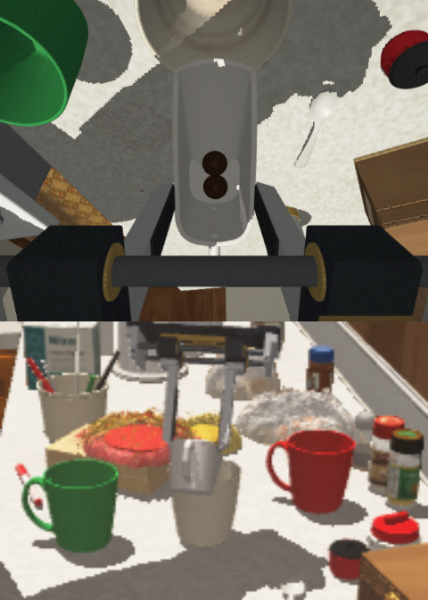

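The wrist view shows the spout tip at (215,65) centred over the near part of the mug mouth, with both balls still inside at (215,163) and (215,187). Continuing slowly.

Emit:
jog_arm(plan=[0,0.0005,0.0015,-1,0.3,0,0,0.001,0.003,-1.9,0.5,0,0,0.0015,0.0045,-2.9,0.8,0,0,0.002,0.006,-3.9,1,0,0,0.0025,0.0075,-4.8,1.3,0,0,0.003,0.009,-5.8,1.6,0,0.0005,0.0035,0.0105,-6.8,1.8,0,0.001,0.004,0.012,-7.7,2.1,0,0.001,0.004,0.012,-7.7,2.1,0,0.001,0.004,0.012,-7.7,2.1,0,0.001,0.0045,0.0135,-8.7,2.3,0,0.001,0.005,0.015,-9.7,2.6,0,0.001,0.005,0.015,-9.7,2.6,0,0.001,0.0055,0.0175,-11.1,3,0,0.001,0.006,0.02,-12.6,3.4,0,0.002,0.008,0.025,-15.5,4.1,0,0.003,0.012,0.03,-19.3,5.2,0,0.004,0.015,0.036,-23.2,6.2,0,0.004,0.015,0.036,-23.2,6.2,0,0.004,0.015,0.036,-23.2,6.2,0])

```text
clock: 10.45
eef_pos: [541.8, 96.9, 160.0]
eef_rot: [-3.136, 0.977, 1.315]
wrist_force: [-0.1, -0.1, -3.3]
finger_gap: 52.9
finger_force: 30.0
```

```bash
python3 - <<'E'
from h import *
s=manip.read_state();print(s["joints"],s["eef_pos"],s["eef_rot"],s["finger_gap"],s["wrist_force"])
q=R.from_euler('xyz',s["eef_rot"]).as_matrix();g=s["eef_pos"]-19*q[:,2]
print("tilt",np.degrees(np.arccos(-q[2,2])),"lip",g+88*q[:,0]-16*q[:,2])
w,_=camera("wrist");ps,_=camera("side")
A=cv2.resize(w,(480,360));B=cv2.resize(ps[140:270,220:420],(480,312))
cv2.imwrite("pics/s4.png",cv2.resize(np.vstack([A,B]),(428,600))[...,::-1])
E
```

```text
[ 0.46314678  0.7625115   1.16503851 -0.71345499  1.89578542  0.73407067] [541.77580865  96.8819747  160.02460762] [-3.13647209  0.97652154  1.315152  ] 52.93272828107435 [-0.08434828 -0.12646915 -3.28218321]
tilt 55.951070268593114 lip [561.74148648 172.56383736 106.70831204]
```

View pics/s4.png

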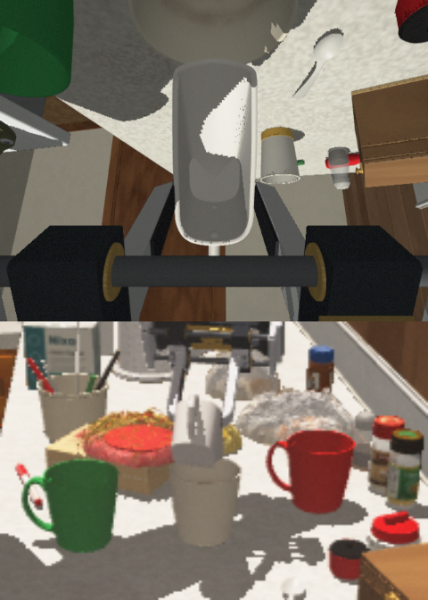

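The jug is empty (interior at (215,150)) and the mug hasn't moved. Next I level the jug while raising it, then move it back.

Emit:
jog_arm(plan=[0,-0.003,0.015,2.9,-0.8,0,-0.001,-0.006,0.025,9.7,-2.6,0,-0.001,-0.01,0.03,16.4,-4.4,0,-0.002,-0.015,0.035,23.2,-6.2,0,-0.002,-0.02,0.04,30,-8,0,-0.005,-0.025,0.04,36.7,-9.8,0,-0.01,-0.035,0.04,43.5,-11.6,0,-0.02,-0.045,0.04,49.3,-13.2,0,-0.03,-0.055,0.03,52.2,-14,0,-0.045,-0.065,0.02,54.1,-14.5,0,-0.06,-0.08,0,54.1,-14.5,0,-0.07,-0.09,-0.02,54.1,-14.5,0,-0.077,-0.095,-0.04,54.1,-14.5,0,-0.077,-0.095,-0.04,54.1,-14.5,0,-0.077,-0.095,-0.04,54.1,-14.5,0])

```text
clock: 12.05
eef_pos: [465.1, 1.5, 121.7]
eef_rot: [3.14, -0.0, 1.311]
wrist_force: [1.0, 0.1, -2.3]
finger_gap: 52.8
finger_force: 30.0
```

Emit:
jog_arm(plan=[0,0,-0.01,0,0,0,0,0,-0.03,0,0,0,0,0,-0.05,0,0,0,0,0,-0.07,0,0,0,0,0,-0.085,0,0,0,0,0,-0.095,0,0,0,0,0,-0.1,0,0,0,0,0,-0.1,0,0,0,0,0,-0.1,0,0,0])

```text
clock: 12.95
eef_pos: [465.2, 1.7, 21.1]
eef_rot: [3.141, -0.0, 1.312]
wrist_force: [-0.2, 0.1, -3.0]
finger_gap: 52.8
finger_force: 30.0
```

Emit:
jog_arm(plan=[0,0,-0.003,0,0,0,0,0,-0.006,0,0,0,0,0,-0.008,0,0,0,0,0,-0.009,0,0,0,0,0,-0.009,0,0,0,0,0,-0.009,0,0,0])

```text
clock: 13.55
eef_pos: [465.0, 1.8, 11.9]
eef_rot: [3.141, -0.0, 1.312]
wrist_force: [-0.5, 3.2, 3.8]
finger_gap: 52.8
finger_force: 30.0
```

Emit:
jog_arm(plan=[0,0,0,0,0,0,0,0,0,0,0,0,0,0,0,0,0,0,0,0,0,0,0,0,0,0,0,0,0,0,0,0,0,0,0,0,0,0,0,0,0,0], claw=0.085)

```text
clock: 14.25
eef_pos: [464.7, 1.7, 11.5]
eef_rot: [-3.141, 0.0, 1.312]
wrist_force: [0.6, 0.7, -0.5]
finger_gap: 84.6
finger_force: 0.0
```

Emit:
jog_arm(plan=[0,0,0.01,0,0,0,0,0,0.03,0,0,0,0,0,0.06,0,0,0,0,0,0.1,0,0,0,0,0,0.14,0,0,0,0,-0.03,0.18,0,0,0,0,-0.08,0.2,0,0,0,0,-0.13,0.2,0,0,0,0,-0.18,0.2,0,0,0,-0.02,-0.23,0.2,0,0,0,-0.04,-0.28,0.2,0,0,0,-0.06,-0.33,0.2,0,0,0,-0.06,-0.35,0.2,0,0,0,-0.06,-0.35,0.2,0,0,0])

```text
clock: 15.65
eef_pos: [403.2, -351.4, 211.9]
eef_rot: [-3.141, 0.0, 1.308]
wrist_force: [0.4, 1.4, 0.4]
finger_gap: 85.3
finger_force: 0.0
```

```bash
python3 - <<'E'
from h import *
s=manip.read_state();print(s["clock"],s["eef_pos"],s["finger_gap"],s["wrist_force"])
p,d=camera("top");ps,_=camera("side");P=cloud(get_calibration("top"),d)
v,u=np.mgrid[:480,:640];m=(u>190)&(u<252)&(v>212)&(v<270)&(P[...,2]>88)
Q=P[m];Q=Q[Q[:,1]<Q[:,1].min()+93];print(cv2.minEnclosingCircle(Q[:,:2].astype(np.float32)))
A=cv2.resize(p[190:340,170:370],(800,600),interpolation=cv2.INTER_CUBIC);B=cv2.resize(ps[190:290,220:420],(800,400),interpolation=cv2.INTER_CUBIC)
cv2.imwrite("pics/end.png",cv2.resize(np.vstack([A,B]),(480,600))[...,::-1])
E
```

```text
15.65 [ 403.23429353 -351.43346548  211.8513362 ] 85.26280410478387 [0.41281017 1.40450293 0.3808654 ]
((438.6562805175781, 16.186098098754883), 9.999999747378752e-05)
```

View pics/end.png

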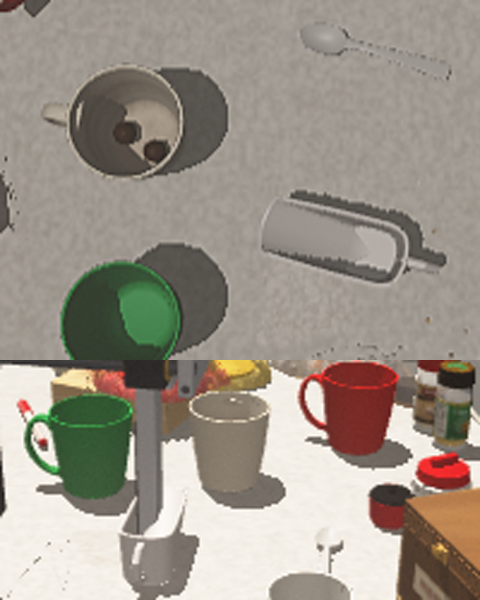

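Both balls are in the beige mug at (127,132) and (156,151), the mug is where it was, and the empty jug stands upright at (335,240), released.

```bash
python3 -c "
from cell import manip
print(manip.sign_off())"
```

```text
the job is handed in; nothing more can be done
None
```

Job handed in at about 16 s: both chocolate balls are in the beige mug, which did not visibly move, and the empty jug stands upright on the worktop, released and with the arm clear.

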